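Park the tape roll in its bay and chock it

ROBOT

A 6-joint arm with a two-finger parallel gripper is mounted at the origin on a cart in front of the work surface, level with it; the furniture and walls round the work are solid. World frame = base frame: x ahead of the robot, y to its left, z up, the work surface at z = 0. Lengths are in m, angles in rad, forces in N, time in s.
With the tool pointing down it reaches from about 0.25 to 0.725 m from the base axis. Payload 4 kg.
Tool frame: the origin (TCP) lies between the finger pads, 19 mm behind the fingertips; this is the grasp point; z points along the fingers, y is the line along which they close (so a half turn about z gives the same grasp; the last joint's range is limited). The gripper opens to 85 mm and grips with 20 to 120 N. Pads are 22 mm wide; open, the fingers measure 114 mm over their backs; the gripper's body (76 mm by 85 mm) begins 54 mm behind the grasp point. The pads swing forward as they close: fully open they stand 13 mm farther back than shut.
Start: joints at [1.138, 0.241, 0.005, 1.335, 0, 1.571], TCP at [0.21, 0.454, 0.25] pointing down, gripper open.
Joint ranges: [-2.72, 2.72], [-1.05, 1.87], [-1.09, 1.28], [-1.99, 2.15], [-1.42, 1.44], [-3.14, 3.14]. Speed limits (rad/s): [2.79, 2.79, 3.14, 3.14, 3.14, 3.14].

INTERFACE

Orientations are given as a unit quaternion [x, y, z, w].
In Python, from workcell import bot gives the robot as it stands. The module is installed in compiled form; this text tells all that it offers.
- The arm moves only by the tool jog_arm, never from a script. Its argument "deltas" is a list of rows, each an object with "fingers": the opening, from 0 (shut) to 1 (fully open); "delta_pos": the shift along the tool's x, y, z normalised to -1 to 1, where 1 is 300 mm, a list of three; "yaw": the turn about the tool's z normalised to -1 to 1, where 1 is pi/4 rad. A call has 1 to 12 rows; each row is the pose to reach, as a shift and turn from the pose commanded when the call began, along the tool's axes at that moment; what a row does not reach only later rows make up. A row lasts 1/10 s, in which the tool goes at most 50 mm and 8.59 degrees, less where a joint would pass 70% of its speed; a pose out of reach is approached as far as the arm can. A call with a number of a shift or a turn outside -1 to 1 is refused whole. A call with a gripper value outside its range is refused whole. The fingers move at their own pace and stop on an object; the grip force is fixed at half the most. Time passes only in rows, so rows that repeat a pose let the fingers close. It gives the time, the measured TCP pose, the force, the opening and the grip force at its end, in the units of the state.
- bot.get_obs(): the state, without advancing time (a new reading comes with each control period).
- bot.camera(name): name is "side" or "top" or "wrist"; returns a dict with "image" (400x640x3 uint8, red, green, blue), "range_z" (400x640 float32, m along the optical axis (not along the pixel's ray), 0 where there is no reading), "fx", "fy", "cx", "cy" (pixels), "rvec" (rotation vector, rad) and "tvec" (3), from world to camera coordinates, as OpenCV has them. Camera axes: x right, y down, z forward; pixel columns grow to the right and rows downward; lengths in m; the calibration is good to about 2 mm. A picture is of the moment at which its call begins.
- bot.job_done(): hands the job in; it is judged then, once.
The state is a dict: "clock": time; "joint_pos": joint angles; "joint_vel": joint speeds; "tau": joint torques, N m; "eef_pos": TCP position; "tool_rot": TCP orientation; "ft_force": force on the tool from outside, world axes, zero at the start; "ft_torque": the same for the moment, N m; "grip_width": finger opening in m; "grasp_force": force on a finger pad.
Only numpy, scipy, OpenCV 4.12 (cv2) and the standard library are available. Lean on these libraries where they do the work, as an engineer would, in place of code of your own. Each camera call takes 0.05 s, during which the arm holds its last target. There are 200 camera calls.

TASK

Put your fingertips on top of the yellow tape roll and roll it along the bench until it stops in the middle of the bay marked with red tape, its axis in line with the two red dashes, and let go of it. Then push the brown sanding block, flat on the bench, up against the parked roll from the far side so that the roll cannot wander on; touch the roll only up on its top, pick up neither of the two, and leave the other things alone.

Things in the scene. Friction and masses are not known exactly. Their poses are not given: they have to be found in the camera images.
- bay: Fixed parking bay of flat red tape on the bench: four corner marks round 150 (its x) by 168 mm (its y), and two red dashes outside it on its x axis, marking the centre line on which the parked roll's axis must lie. Origin at its centre on the bench; z up; y is the direction the roll travels, towards the sanding block.
- tape_roll: Solid yellow roll of tape lying like a wheel, 104 mm wide, 126 mm diameter, 0.6 kg, free to roll, with slight rolling resistance (stays where left). x = its axis, level, nearly along the bay's x. Origin on the skin, turns with it: use roll_center. Its top moves twice as far as its centre, so fingertips get ahead of the top and lose touch: roll in several short strokes.
- roll_center (a point): Centre of the tape roll, on its axis; 63 mm above the bench when it lies there, so its top is at 126 mm. It starts 95 to 160 mm from the bay's centre on the bay's -y side.
- chock: Brown cork sanding block, 62 (its x) x 107 (y) x 29 mm (z), 0.12 kg, loose and flat on the bench beyond the bay (bay's +y side), long side about across the rolling direction. Origin: centre of its underside. When against the roll, its upper long edge touches and its origin is 83 mm from the roll's centre, seen from above.
- mug: White dotted mug, 82 mm wide and 91 mm high, standing at the far left; leave it alone. Origin at the centre of its underside.
- tape_measure: Yellow tape measure, 44 x 81 x 68 mm, at the back right; leave it alone. Origin at the centre of its underside.
Mind the look-alikes: they are no part of the job. There is more than one size of the tape_roll; the one meant has the size given above. There is more than one size of the chock; the job needs the larger.

How it is judged:
On the way:
1. the roll is parked in the bay, at rest and released, before the block is moved (y of roll_center in the frame of bay between -0.015 and 0.015 m and x of roll_center in the frame of bay between -0.03 and 0.03 m and angle between the x axis of tape_roll and the x axis of bay, either way round below 0.2 rad and linear speed of tape_roll below 0.01 m/s and contact force between the fingers and tape_roll below 0.1 N and distance of chock from where it was at the start of the episode below 0.02 m), for 0.3 s.
At the end, for the whole second after the job is handed in: Roll at rest, centred within 20 mm along the rolling direction (15 mm when first parked), 30 mm sideways, axis within 0.2 rad of the dashes; block flat at its far side, origin under 98 mm from the roll's centre (gap to 15 mm), within 35 mm of the bay's middle sideways and 0.3 rad of square, at rest (y of roll_center in the frame of bay between -0.02 and 0.02 m and x of roll_center in the frame of bay between -0.03 and 0.03 m and angle between the x axis of tape_roll and the x axis of bay, either way round below 0.2 rad and linear speed of each of tape_roll, chock below 0.01 m/s and height (world z) of roll_center below 0.07 m and horizontal distance between chock and roll_center below 0.098 m and y of chock in the frame of bay above 0.05 m and x of chock in the frame of bay between -0.035 and 0.035 m and angle between the y axis of chock and the x axis of bay, either way round below 0.3 rad and angle between chock's own z axis and vertical below 0.08 rad and height (world z) of chock below 0.006 m); the robot touches nothing.
It fails at once if the roll is lifted off the bench (height (world z) of roll_center above 0.08 m).
It fails at once if the sanding block is lifted or tipped (height (world z) of chock above 0.015 m or angle between chock's own z axis and vertical above 0.35 rad).
It fails at once if the fingers push the roll low on its side instead of on its top (touching it with the TCP less than 100 mm above the bench) (contact force between the fingers and tape_roll above 0.5 N and height (world z) of the grasp point below 0.1 m).
It fails at once if the mug or tape measure is disturbed (moved more than 30 mm) (distance of any of mug, tape_measure from where it was at the start of the episode above 0.03 m).
It also fails if it takes over 58 s, if anything falls off the work surface, if the arm or the gripper's body presses on something with over 40 N, if the wrist force passes 120 N, or if a joint passes its speed limit or range.

## Working session

There is one attempt and no reset: what is moved stays moved. The work goes in short steps, Python scripts to look and compute and a tool call to move; the robot and the scene stay as the last step left them, time stands still between calls to the robot, and variables do not carry over. Pictures are saved under pics/ and viewed, at most 10 in all, crops included, and the job is handed in when it is done.

Besides the shell and the picture viewer there is one more tool, called after "Request:" by a JSON object that holds its "name" and its "arguments". jog_arm: Moves the arm, as the interface text tells. Scaled input: -1 to 1 covers 300 mm each way for a shift and pi/4 rad each way for a turn. Its arguments: {"type":"object","properties":{"deltas":{"type":"array","items":{"type":"object","properties":{"fingers":{"type":"number"},"delta_pos":{"type":"array","items":{"type":"number"}},"yaw":{"type":"number"}}}}},"required":["deltas"]}

```bash
mkdir -p pics
python3 - <<'E'
from workcell import bot
import cv2,numpy as np
o=bot.get_obs();print(o['clock'],o['eef_pos'],o['tool_rot'],o['grip_width'])
for n in('top','side'):
    c=bot.camera(n);np.savez(f'{n}0.npz',**c)
    cv2.imwrite(f'pics/{n}0.png',c['image'][:,:,::-1])
    print(n,c['fx'],c['fy'],c['cx'],c['cy'],c['rvec'],c['tvec'])
E
```

```text
0.0 [0.20943106 0.45336374 0.24909621] [ 2.14704371e-01  9.76678505e-01 -1.03366425e-03 -2.49302106e-04] 0.0850962303074868
top 471.50144370865684 471.50144370865684 319.70932221207676 203.04437310339716 [ 2.11414374 -2.15722158  0.15387639] [0.2438911  0.50688581 1.2382558 ]
side 366.69579928056834 366.69579928056834 322.04274635069385 194.3840951091197 [ 2.09635522 -0.06984359  0.075641  ] [-0.48927929  0.18849804  0.72052637]
```

View pics/top0.png

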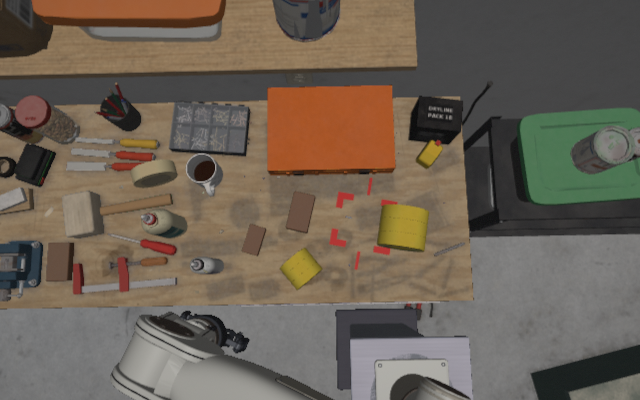

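View pics/side0.png

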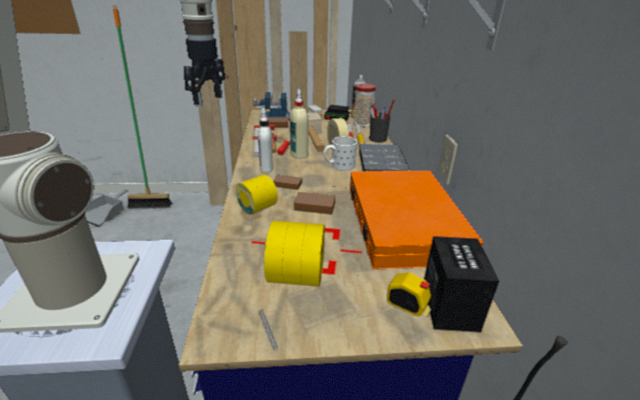

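The top view shows the large yellow roll at (404,228) and a small yellow one at (301,268). There are three brown blocks: (300,212) is larger, (254,239) smaller, and another sits at the far left at (60,262). The red bay has dashes at (370,186) and (357,261). The roll at (404,228) and the block at (300,212) look like the right ones, so I'll measure their sizes.

```bash
cat > h.py <<'E'
import cv2,numpy as np
def load(n): return dict(np.load(n))
def cam(c):
    R=cv2.Rodrigues(c['rvec'])[0]; return R,-R.T@c['tvec']
def ray(c,uv,z):
    R,o=cam(c);uv=np.atleast_2d(uv).astype(float)
    d=np.c_[(uv[:,0]-c['cx'])/c['fx'],(uv[:,1]-c['cy'])/c['fy'],np.ones(len(uv))]@R
    return o+d*((z-o[2])/d[:,2])[:,None]
def cloud(c):
    R,o=cam(c);v,u=np.mgrid[:400,:640];Z=c['range_z']
    P=np.stack([(u-c['cx'])/c['fx']*Z,(v-c['cy'])/c['fy']*Z,Z],-1)
    return P@R+o
def hsv(c): return cv2.cvtColor(c['image'],cv2.COLOR_RGB2HSV)
def comps(m,a=15):
    n,l,s,ce=cv2.connectedComponentsWithStats(m.astype(np.uint8))
    return [(l==i,s[i],ce[i]) for i in range(1,n) if s[i][4]>=a]
E
python3 - <<'E'
from h import *
np.set_printoptions(precision=4,suppress=True)
for n in('top','side'):
    c=load(f'{n}0.npz');h=hsv(c);H,S,V=h[...,0],h[...,1],h[...,2];P=cloud(c)
    red=((H<5)|(H>174))&(S>170)&(V>130)
    brown=((H<12)|(H>172))&(S>60)&(S<170)&(V<135)&(V>50)
    yel=(H>22)&(H<33)&(S>170)&(V>80)
    for nm,m,a in(('red',red,12),('brown',brown,100),('yel',yel,120)):
        for q,s,ce in comps(m,a):
            p=P[q];
            if nm=='red':
                x,y=ce; 
                w=ray(c,np.argwhere(q)[:,::-1],0)
                if abs(w[:,1].mean())>.35: continue
                (cx,cy),sz,an=cv2.minAreaRect((w[:,:2]*1000).astype(np.float32))
                print(n,nm,ce,s[4],'rect',cx,cy,sz,an,'z',np.median(p[:,2]))
            else:
                z=np.percentile(p[:,2],95)
                w=p[(p[:,2]>z-.006)] if nm=='brown' else p
                (cx,cy),sz,an=cv2.minAreaRect((w[:,:2]*1000).astype(np.float32))
                print(n,nm,ce,s[4],'rect',cx,cy,sz,an,'ztop',z)
E
python3 - <<'E'
import cv2
i=cv2.imread('pics/top0.png')[170:300,220:450]
cv2.imwrite('pics/crop.png',cv2.resize(i,None,fx=3.4,fy=3.4,interpolation=cv2.INTER_CUBIC))
E
```

```text
top red [369.4286 186.0714] 28 rect 563.7283325195312 93.2750473022461 (4.1512627601623535, 46.68102264404297) 78.69131469726562 z 0.0015444282101426676
top red [343.0082 198.1639] 122 rect 524.3079223632812 164.08180236816406 (40.854087829589844, 40.89497756958008) 78.29456329345703 z 0.0012935236153007734
top red [387.6957 202.0217] 46 rect 516.9376831054688 40.285377502441406 (39.1801872253418, 11.32589054107666) 88.7833251953125 z 0.0008960883049293766
top red [335.9286 238.6587] 126 rect 421.3575439453125 184.65228271484375 (40.41435241699219, 41.016178131103516) 79.24335479736328 z 0.0016310192787042377
top red [381.7848 249.8734] 79 rect 383.6767883300781 66.43870544433594 (41.46733093261719, 14.49467945098877) 83.14006805419922 z 0.0007501826819960034
top red [357.0769 260.0769] 26 rect 357.66552734375 134.43017578125 (4.047721862792969, 44.98733139038086) 78.69131469726562 z 0.000256014206980959
top brown [ 31.8304 111.3126] 902 rect 522.9385986328125 619.5542602539062 (894.9302978515625, 81.84688568115234) 57.113346099853516 ztop 0.17186267331150312
top brown [300.3882 211.
[... 1581 characters left out ...]
41.640316009521484, 24.756980895996094) 78.15555572509766 z 0.0016175379310684468
side red [424.5333 284.5667] 30 rect 702.2720947265625 -21.944169998168945 (16.170255661010742, 11.163917541503906) 49.61604309082031 z 0.0690490654610604
side yel [261.3901 191.5025] 810 rect 407.74951171875 -122.46734619140625 (87.20639038085938, 882.7109375) 8.69231128692627 ztop 0.08965084958173744
side yel [293.9322 252.6993] 3452 rect 453.72998046875 -213.94375610351562 (119.29750061035156, 695.9204711914062) 5.162233352661133 ztop 0.12564292533651003
side yel [410.6255 289.6545] 825 rect 663.6936645507812 -57.64741516113281 (91.45674133300781, 72.15299987792969) 51.55632400512695 ztop 0.06663743865027202
```

View pics/crop.png

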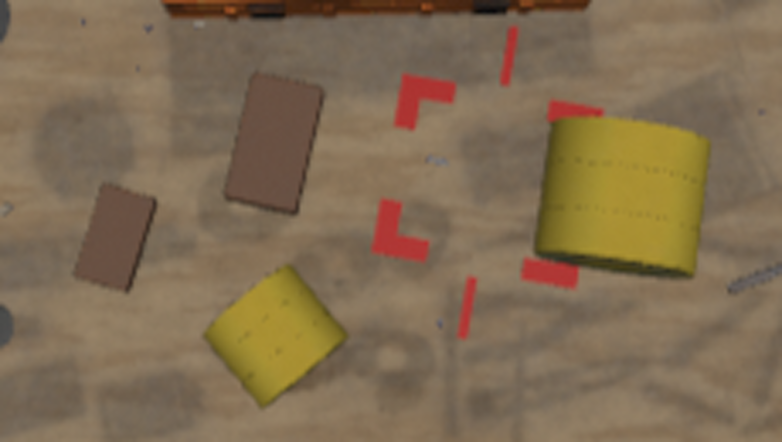

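The crop confirms it: the roll on the right at (404,228) is the larger of the two, next to the bay. The brown block at (300,212) is the larger of the nearby blocks. Next I'll get the precise roll and block poses in the bay frame.

```bash
cat >> h.py <<'E'
BC=np.array([.4610,.1140]);BX=np.array([.9806,-.1962]);BY=np.array([.1962,.9806])
def bay(p): d=np.asarray(p)[...,:2]-BC; return np.stack([d@BX,d@BY],-1)
def roll(c,lo=-.2,hi=.12):
    h=hsv(c);P=cloud(c);B=bay(P)
    m=(h[...,0]>20)&(h[...,0]<35)&(h[...,1]>130)&(c['range_z']>0)&(P[...,2]>.02)&(abs(B[...,0])<.1)&(B[...,1]>lo-.08)&(B[...,1]<hi)
    q=max(comps(m,30),key=lambda t:t[1][4])[0]
    p=P[q];b=bay(p);z=p[:,2]
    # circle fit in bay y,z with fixed R
    from scipy.optimize import least_squares
    # slope allows for axis yaw: y0 + k*x
    f=lambda t:np.hypot(b[:,1]-t[0]-t[1]*b[:,0],z-t[2])-.063
    r=least_squares(f,[np.median(b[:,1]),0,.063],loss='soft_l1',f_scale=.002)
    return r.x,np.percentile(b[:,0],[1,99]),np.percentile(z,99),q.sum(),np.abs(r.fun).mean()
def block(c):
    h=hsv(c);P=cloud(c);B=bay(P)
    m=((h[...,0]<12)|(h[...,0]>172))&(h[...,1]>60)&(h[...,1]<170)&(h[...,2]<135)&(h[...,2]>50)&(P[...,2]>.02)&(P[...,2]<.04)&(abs(B[...,0])<.075)&(B[...,1]<.27)
    q=max(comps(m,100),key=lambda t:t[1][4])[0]
    w=ray(c,np.argwhere(q)[:,::-1],.029);
    r=cv2.minAreaRect((bay(w)*1000).astype(np.float32))
    return r,np.median(P[q][:,2])
E
python3 - <<'E'
from h import *
np.set_printoptions(precision=4,suppress=True)
for n in('top','side'):
    c=load(f'{n}0.npz');print(n,roll(c))
    try: print(block(c))
    except Exception as e: print(e)
E
```

```text
top (array([-0.0999,  0.0211,  0.0621]), array([-0.0583,  0.0448]), np.float64(0.1287867448744431), np.int64(1947), np.float64(0.002166771665690934))
(((-4.51934814453125, 175.43699645996094), (57.60142135620117, 102.95631408691406), 87.85591125488281), np.float64(0.028384238254944405))
side (array([-0.1001,  0.0284,  0.0631]), array([-0.0521,  0.051 ]), np.float64(0.12650605920417163), np.int64(3508), np.float64(0.0014399246168245602))
max() iterable argument is empty
```

Request:
{"name": "jog_arm", "arguments": {"deltas": [{"fingers":0.5,"delta_pos":[-0.15,-0.12,0],"yaw":0.19},{"fingers":0.5,"delta_pos":[-0.3,-0.24,0],"yaw":0.38},{"fingers":0.5,"delta_pos":[-0.45,-0.36,0],"yaw":0.57},{"fingers":0.5,"delta_pos":[-0.6,-0.47,0],"yaw":0.75},{"fingers":0.5,"delta_pos":[-0.656,-0.519,0],"yaw":0.85},{"fingers":0.5,"delta_pos":[-0.656,-0.519,0],"yaw":0.85}]}}

```text
clock: 0.7
eef_pos: [0.3246, 0.2251, 0.2498]
tool_rot: [0.527, 0.85, -0.001, 0.001]
ft_force: [0.2, -0.0, 0.7]
grip_width: 0.0428
grasp_force: 0.0
```

```bash
cat >> h.py <<'E'
from scipy.spatial.transform import Rotation as Ro
def state():
    from workcell import bot
    o=bot.get_obs();R=Ro.from_quat(o['tool_rot']).as_matrix()
    print('t',round(o['clock'],2),'bay',bay(o['eef_pos']),'pos',o['eef_pos'],'F',o['ft_force'],'w',o['grip_width'],'tool y in bay',R[:2,1]@BX,R[:2,1]@BY); return o,R
def to(b,z,yaw=True):
    "normalised tool shift to bay xy b, height z; turn so that tool y = bay x"
    o,R=state();p=np.r_[BC+b[0]*BX+b[1]*BY,z]
    d=R.T@(p-o['eef_pos'])/.3
    y=R[:2,1];a=np.arctan2(y[0]*BX[1]-y[1]*BX[0],y@BX)
    print('delta',d,'yaw',-a/(np.pi/4))
np.set_printoptions(precision=4,suppress=True)
E
python3 -c "
from h import *
to([-.003,-.111],.18)"
```

```text
t 0.7 bay [-0.1555  0.0822] pos [0.3246 0.2251 0.2498] F [ 0.2187 -0.0096  0.6936] w 0.04283006245563571 tool y in bay 0.7915880976022526 0.611112198724879
delta [-0.82    0.0091  0.2343] yaw 0.8370760264022135
```

Request:
{"name": "jog_arm", "arguments": {"deltas": [{"fingers":0.5,"delta_pos":[-0.16,0,0],"yaw":0.17},{"fingers":0.5,"delta_pos":[-0.32,0,0],"yaw":0.34},{"fingers":0.5,"delta_pos":[-0.48,0,0],"yaw":0.51},{"fingers":0.5,"delta_pos":[-0.64,0,0.08],"yaw":0.68},{"fingers":0.5,"delta_pos":[-0.78,0.009,0.16],"yaw":0.837},{"fingers":0.5,"delta_pos":[-0.82,0.009,0.234],"yaw":0.837},{"fingers":0.5,"delta_pos":[-0.82,0.009,0.234],"yaw":0.837},{"fingers":0.5,"delta_pos":[-0.82,0.009,0.234],"yaw":0.837}]}}

```text
clock: 1.5
eef_pos: [0.4363, 0.0125, 0.1794]
tool_rot: [0.77, 0.638, -0.001, -0.001]
ft_force: [0.5, -0.5, 0.4]
grip_width: 0.0428
grasp_force: 0.0
```

```bash
python3 -c "
from h import *
to([-.003,-.111],.15)"
```

```text
t 1.5 bay [-0.0043 -0.1044] pos [0.4363 0.0125 0.1794] F [ 0.5263 -0.4804  0.3518] w 0.042771131141599694 tool y in bay 0.9999724442671359 0.010949266702535876
delta [-0.0222  0.0042  0.0978] yaw 0.0139408663978162
```

Request:
{"name": "jog_arm", "arguments": {"deltas": [{"fingers":0.5,"delta_pos":[0,0,0.04]},{"fingers":0.5,"delta_pos":[0,0,0.08]},{"fingers":0.5,"delta_pos":[0,0,0.11]},{"fingers":0.5,"delta_pos":[0,0,0.11]},{"fingers":0.5,"delta_pos":[0,0,0.11]}]}}

```text
invalid input at $.deltas[0]: expected keys fingers, delta_pos, yaw
```

Run:
```python
from h import *
from workcell import bot
to([-.003,-.111],.14)
c=bot.camera('side');np.savez('side1.npz',**c);print(roll(c))
cv2.imwrite('pics/side1.png',cv2.resize(c['image'][100:320,180:460,::-1],None,fx=2.5,fy=2.5))
```

```text
t 1.5 bay [-0.0043 -0.1044] pos [0.4363 0.0125 0.1794] F [ 0.5263 -0.4804  0.3518] w 0.042771131141599694 tool y in bay 0.9999724442671359 0.010949266702535876
delta [-0.0222  0.0043  0.1312] yaw 0.0139408663978162
(array([-0.1001,  0.029 ,  0.0631]), array([-0.0522,  0.051 ]), np.float64(0.12650865607880368), np.int64(3501), np.float64(0.0014327808954074067))
```

View pics/side1.png

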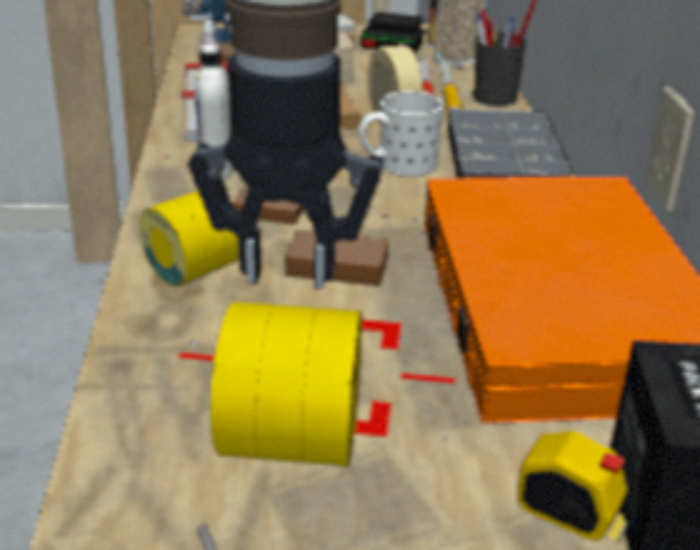

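The side view shows the gripper with its two fingers spread along the roll's axis, tips above the roll (crop about (285,275)), and everything undisturbed. Next I'll descend.

Request:
{"name": "jog_arm", "arguments": {"deltas": [{"fingers":0.5,"delta_pos":[0,0,0.04],"yaw":0},{"fingers":0.5,"delta_pos":[0,0,0.08],"yaw":0},{"fingers":0.5,"delta_pos":[0,0,0.11],"yaw":0},{"fingers":0.5,"delta_pos":[0,0,0.11],"yaw":0}]}}

```text
clock: 1.95
eef_pos: [0.4364, 0.013, 0.1467]
tool_rot: [0.769, 0.639, -0.0, -0.0]
ft_force: [-1.5, 0.3, 0.2]
grip_width: 0.0425
grasp_force: 0.0
```

```bash
python3 -c "
from h import *
to([-.003,-.111],.14)"
```

```text
t 1.95 bay [-0.0043 -0.1039] pos [0.4364 0.013  0.1467] F [-1.5158  0.2866  0.2094] w 0.042545340967730244 tool y in bay 0.9999549831106433 0.012657034997931926
delta [-0.0239  0.0041  0.0222] yaw 0.016115302377251055
```

Request:
{"name": "jog_arm", "arguments": {"deltas": [{"fingers":0.5,"delta_pos":[-0.024,0.004,0],"yaw":0.016},{"fingers":0.5,"delta_pos":[-0.024,0.004,0.007],"yaw":0.016},{"fingers":0.5,"delta_pos":[-0.024,0.004,0.014],"yaw":0.016},{"fingers":0.5,"delta_pos":[-0.024,0.004,0.014],"yaw":0.016}]}}

```text
clock: 2.35
eef_pos: [0.4371, 0.0045, 0.1427]
tool_rot: [0.774, 0.633, 0.0, 0.0]
ft_force: [0.4, 0.6, 0.7]
grip_width: 0.0424
grasp_force: 0.1
```

Request:
{"name": "jog_arm", "arguments": {"deltas": [{"fingers":0.5,"delta_pos":[0,0,0.007],"yaw":0},{"fingers":0.5,"delta_pos":[0,0,0.01],"yaw":0},{"fingers":0.5,"delta_pos":[0,0,0.01],"yaw":0}]}}

```text
clock: 2.65
eef_pos: [0.4373, 0.0049, 0.1423]
tool_rot: [0.774, 0.633, 0.001, 0.001]
ft_force: [-5.0, -0.0, 18.8]
grip_width: 0.0423
grasp_force: 9.5
```

Request:
{"name": "jog_arm", "arguments": {"deltas": [{"fingers":0.5,"delta_pos":[0.012,0,-0.004],"yaw":0},{"fingers":0.5,"delta_pos":[0.028,0,-0.004],"yaw":0},{"fingers":0.5,"delta_pos":[0.045,0,-0.004],"yaw":0},{"fingers":0.5,"delta_pos":[0.062,0,-0.004],"yaw":0},{"fingers":0.5,"delta_pos":[0.079,0,-0.004],"yaw":0},{"fingers":0.5,"delta_pos":[0.096,0,-0.004],"yaw":0},{"fingers":0.5,"delta_pos":[0.113,0,-0.004],"yaw":0},{"fingers":0.5,"delta_pos":[0.13,0,-0.004],"yaw":0},{"fingers":0.5,"delta_pos":[0.145,0,-0.004],"yaw":0},{"fingers":0.5,"delta_pos":[0.155,0,-0.004],"yaw":0},{"fingers":0.5,"delta_pos":[0.155,0,-0.004],"yaw":0}]}}

```text
clock: 3.75
eef_pos: [0.4457, 0.0511, 0.1422]
tool_rot: [0.774, 0.633, 0.001, -0.001]
ft_force: [-4.7, 2.0, 11.7]
grip_width: 0.0426
grasp_force: 5.9
```

Run:
```python
from h import *
from workcell import bot
state()
c=bot.camera('side');print(roll(c))
```

```text
t 3.75 bay [-0.0027 -0.0647] pos [0.4457 0.0511 0.1422] F [-4.6614  1.993  11.7495] w 0.042648641255556424 tool y in bay 1.0000345654500995 -0.001280294599103923
(array([-0.0763,  0.0291,  0.0631]), array([-0.0525,  0.0507]), np.float64(0.12666247476313353), np.int64(3262), np.float64(0.0013964338844836784))
```

Request:
{"name": "jog_arm", "arguments": {"deltas": [{"fingers":0.5,"delta_pos":[0,0,-0.03],"yaw":0},{"fingers":0.5,"delta_pos":[-0.06,0,-0.03],"yaw":0},{"fingers":0.5,"delta_pos":[-0.082,0,-0.03],"yaw":0},{"fingers":0.5,"delta_pos":[-0.082,0,-0.01],"yaw":0},{"fingers":0.5,"delta_pos":[-0.082,0,0.001],"yaw":0},{"fingers":0.5,"delta_pos":[-0.07,0,0.001],"yaw":0},{"fingers":0.5,"delta_pos":[-0.04,0,0.001],"yaw":0},{"fingers":0.5,"delta_pos":[-0.01,0,0.001],"yaw":0},{"fingers":0.5,"delta_pos":[0.02,0,0.001],"yaw":0},{"fingers":0.5,"delta_pos":[0.05,0,0.001],"yaw":0},{"fingers":0.5,"delta_pos":[0.075,0,0.001],"yaw":0},{"fingers":0.5,"delta_pos":[0.087,0,0.001],"yaw":0}]}}

```text
clock: 5.0
eef_pos: [0.4509, 0.0777, 0.142]
tool_rot: [0.774, 0.634, 0.001, -0.001]
ft_force: [-5.5, 1.1, 15.6]
grip_width: 0.0428
grasp_force: 7.5
```

Run:
```python
from h import *
from workcell import bot
c=bot.camera('side');state();print(roll(c))
```

```text
t 5.05 bay [-0.0027 -0.0373] pos [0.4511 0.078  0.142 ] F [-6.5523  2.5756 15.1658] w 0.042960517666076406 tool y in bay 1.0000352679282536 -0.00044872520425313624
(array([-0.0505,  0.0299,  0.0631]), array([-0.053 ,  0.0501]), np.float64(0.12658748728417404), np.int64(3065), np.float64(0.0013240691056720666))
```

Request:
{"name": "jog_arm", "arguments": {"deltas": [{"fingers":0.5,"delta_pos":[0,0,-0.03],"yaw":0},{"fingers":0.5,"delta_pos":[-0.06,0,-0.03],"yaw":0},{"fingers":0.5,"delta_pos":[-0.086,0,-0.03],"yaw":0},{"fingers":0.5,"delta_pos":[-0.086,0,-0.01],"yaw":0},{"fingers":0.5,"delta_pos":[-0.086,0,0.0],"yaw":0},{"fingers":0.5,"delta_pos":[-0.07,0,0.0],"yaw":0},{"fingers":0.5,"delta_pos":[-0.04,0,0.0],"yaw":0},{"fingers":0.5,"delta_pos":[-0.01,0,0.0],"yaw":0},{"fingers":0.5,"delta_pos":[0.02,0,0.0],"yaw":0},{"fingers":0.5,"delta_pos":[0.05,0,0.0],"yaw":0},{"fingers":0.5,"delta_pos":[0.075,0,0.0],"yaw":0},{"fingers":0.5,"delta_pos":[0.082,0,0.0],"yaw":0}]}}

```text
clock: 6.25
eef_pos: [0.4558, 0.102, 0.142]
tool_rot: [0.774, 0.634, 0.001, -0.001]
ft_force: [-6.5, 1.5, 16.5]
grip_width: 0.0425
grasp_force: 8.2
```

Run:
```python
from h import *
from workcell import bot
c=bot.camera('side');state();print(roll(c))
```

```text
t 6.3 bay [-0.0027 -0.0127] pos [0.4559 0.1021 0.1421] F [-5.3489  2.1653 16.7768] w 0.04290223525025945 tool y in bay 1.0000351597379877 -0.0005988554484151531
(array([-0.0253,  0.0295,  0.0631]), array([-0.0533,  0.0496]), np.float64(0.12651719139640338), np.int64(2886), np.float64(0.001307760838020865))
```

Request:
{"name": "jog_arm", "arguments": {"deltas": [{"fingers":0.5,"delta_pos":[0,0,-0.03],"yaw":0},{"fingers":0.5,"delta_pos":[-0.06,0,-0.03],"yaw":0},{"fingers":0.5,"delta_pos":[-0.085,0,-0.03],"yaw":0},{"fingers":0.5,"delta_pos":[-0.085,0,-0.01],"yaw":0},{"fingers":0.5,"delta_pos":[-0.085,0,0.0],"yaw":0},{"fingers":0.5,"delta_pos":[-0.07,0,0.0],"yaw":0},{"fingers":0.5,"delta_pos":[-0.04,0,0.0],"yaw":0},{"fingers":0.5,"delta_pos":[-0.01,0,0.0],"yaw":0},{"fingers":0.5,"delta_pos":[0.02,0,0.0],"yaw":0},{"fingers":0.5,"delta_pos":[0.05,0,0.0],"yaw":0},{"fingers":0.5,"delta_pos":[0.075,0,0.0],"yaw":0},{"fingers":0.5,"delta_pos":[0.084,0,0.0],"yaw":0}]}}

```text
clock: 7.5
eef_pos: [0.4608, 0.1268, 0.1421]
tool_rot: [0.774, 0.634, 0.001, -0.001]
ft_force: [-5.9, 2.0, 15.6]
grip_width: 0.0425
grasp_force: 8.0
```

Request:
{"name": "jog_arm", "arguments": {"deltas": [{"fingers":0.5,"delta_pos":[0,0,0],"yaw":0},{"fingers":0.5,"delta_pos":[0,0,-0.015],"yaw":0},{"fingers":0.5,"delta_pos":[0,0,-0.15],"yaw":0},{"fingers":0.5,"delta_pos":[0,0,-0.25],"yaw":0},{"fingers":0.5,"delta_pos":[0,0,-0.25],"yaw":0},{"fingers":0.5,"delta_pos":[0,0,-0.25],"yaw":0}]}}

```text
clock: 8.1
eef_pos: [0.4614, 0.1249, 0.2153]
tool_rot: [0.774, 0.633, 0.0, 0.0]
ft_force: [-0.0, 0.5, 0.0]
grip_width: 0.0424
grasp_force: 0.0
```

Run:
```python
from h import *
from workcell import bot
c=bot.camera('side');state();print(roll(c))
c=bot.camera('top');
cv2.imwrite('pics/top2.png',c['image'][:,:,::-1])
print(roll(c))
try:print(block(c))
except Exception as e:print(e)
```

```text
t 8.15 bay [-0.0025  0.0104] pos [0.4606 0.1247 0.2144] F [ 0.2811  0.4177 -0.1711] w 0.042683094740755545 tool y in bay 1.000032192583257 -0.0020530373185152595
(array([-0.0012,  0.0287,  0.063 ]), array([-0.0546,  0.0487]), np.float64(0.1262704146004637), np.int64(2755), np.float64(0.0013247917600888762))
(array([-0.0016,  0.0215,  0.0626]), array([-0.0822,  0.0389]), np.float64(0.5857471604258602), np.int64(701), np.float64(0.01911868467606469))
(((-4.272907257080078, 175.30807495117188), (57.759910583496094, 102.68525695800781), 86.8172378540039), np.float64(0.02869702329369228))
```

View pics/top2.png

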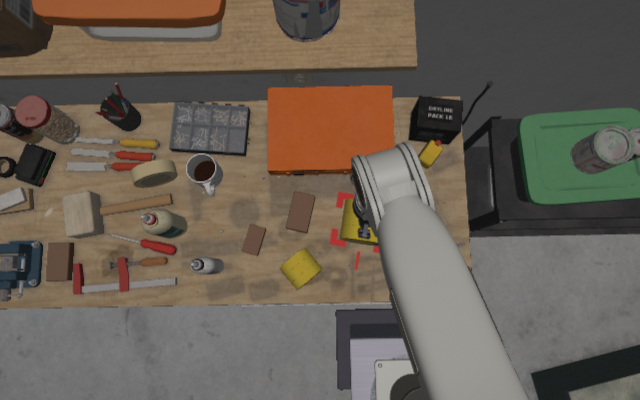

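Top view: the roll now sits inside the four red marks at about (360,222), and the block is unmoved at (300,212). The roll is parked at y = -1 mm and released. Before lowering behind the block, I'll check clearances there.

Run:
```python
from h import *
c=load('top0.npz');P=cloud(c);B=bay(P);z=P[...,2]
ok=(c['range_z']>0)
for y in np.arange(.1,.33,.02):
    for zl in(.01,.07):
        m=ok&(abs(B[...,1]-y)<.012)&(z>zl)&(z<.35)
        x=B[...,0][m]; n=x[x<-.06]; p=x[x>.06]
        print(round(y,2),zl,n.max() if len(n) else None,p.min() if len(p) else None,end=' | ')
    print()
to([-.003,.243],.20)
```

```text
0.1 0.01 -0.13008423934738658 0.11842448223750221 | 0.1 0.07 -0.13807669293689537 0.12103537300919143 | 
0.12 0.01 -0.11210835594461344 0.11404255086554843 | 0.12 0.07 -0.12375055126370503 0.12052229354100419 | 
0.14 0.01 -0.1009071299974423 0.060214110968537016 | 0.14 0.07 -0.1085453499577369 0.11350154620481219 | 
0.16 0.01 -0.10230945995435574 0.10586787722132725 | 0.16 0.07 -0.1085453499577369 0.10712602999432867 | 
0.18 0.01 -0.1284601144568263 0.09420623969096475 | 0.18 0.07 -0.1284601144568263 0.10712602999432867 | 
0.2 0.01 -0.1499445687540913 0.09107756698368354 | 0.2 0.07 -0.1499445687540913 0.10273568694367025 | 
0.22 0.01 -0.3150826723357097 0.09064100629625671 | 0.22 0.07 -0.3150826723357097 0.09733933768121583 | 
0.24 0.01 -0.3053067221770911 0.09003172070411404 | 0.24 0.07 -0.3053067221770911 0.09733933768121583 | 
0.26 0.01 -0.06518532727377692 0.08610880936539607 | 0.26 0.07 -0.301632273114026 0.09102207207964272 | 
0.28 0.01 -0.06316278314057489 0.0844106729151103 | 0.28 0.07 None 0.10008023784503857 | 
0.3 0.01 -0.0614339406014006 0.11426794258125693 | 0.3 0.07 None 0.13458776392465266 | 
0.32 0.01 -0.08728167244412602 0.22219997882726927 | 0.32 0.07 -0.28988541251580635 0.2470327354252714 | 
t 8.2 bay [-0.0028  0.0102] pos [0.4602 0.1245 0.2139] F [0.5109 0.4377 0.7708] w 0.04268146585246323 tool y in bay 1.0000300164210676 -0.0020338179757543448
delta [ 0.7761 -0.0021  0.0454] yaw -0.0025894561770721863
```

Request:
{"name": "jog_arm", "arguments": {"deltas": [{"fingers":0.5,"delta_pos":[0.15,0,0],"yaw":0},{"fingers":0.5,"delta_pos":[0.3,0,0],"yaw":0},{"fingers":0.5,"delta_pos":[0.45,0,0],"yaw":0},{"fingers":0.5,"delta_pos":[0.6,0,0],"yaw":0},{"fingers":0.5,"delta_pos":[0.72,0,0],"yaw":0},{"fingers":0.5,"delta_pos":[0.776,-0.003,0],"yaw":0},{"fingers":0.5,"delta_pos":[0.776,-0.003,0.1],"yaw":0},{"fingers":0.5,"delta_pos":[0.776,-0.003,0.2],"yaw":0},{"fingers":0.5,"delta_pos":[0.776,-0.003,0.3],"yaw":0},{"fingers":0.5,"delta_pos":[0.776,-0.003,0.38],"yaw":0},{"fingers":0.5,"delta_pos":[0.776,-0.003,0.4],"yaw":0},{"fingers":0.5,"delta_pos":[0.776,-0.003,0.4],"yaw":0}]}}

```text
clock: 9.4
eef_pos: [0.505, 0.352, 0.0931]
tool_rot: [0.774, 0.633, -0.003, -0.0]
ft_force: [-1.0, 0.6, -0.1]
grip_width: 0.0429
grasp_force: 0.0
```

Run:
```python
from h import *
from workcell import bot
to([-.004,.243],.026)
c=bot.camera('side');print(roll(c))
cv2.imwrite('pics/side3.png',cv2.resize(c['image'][100:320,180:460,::-1],None,fx=2.5,fy=2.5))
```

```text
t 9.4 bay [-0.0036  0.242 ] pos [0.505  0.352  0.0931] F [-1.0183  0.6332 -0.0817] w 0.04287819666003424 tool y in bay 1.0000267902362634 -0.002168804247980391
delta [ 0.0041 -0.0006  0.2235] yaw -0.0027613290272838985
(array([-0.0012,  0.0273,  0.063 ]), array([-0.0544,  0.0488]), np.float64(0.12619501174335254), np.int64(2761), np.float64(0.0012672274135342965))
```

View pics/side3.png

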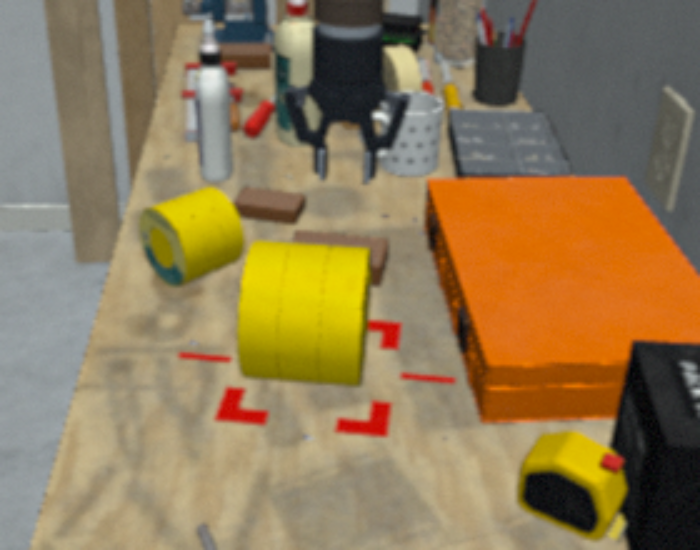

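The roll sits in the bay at crop (305,310), its axis in line with the dashes. The gripper at (345,165) hangs beyond the block, clear of the mug. I'll go down behind the block.

Request:
{"name": "jog_arm", "arguments": {"deltas": [{"fingers":0.5,"delta_pos":[0,0,0.08],"yaw":0},{"fingers":0.5,"delta_pos":[0,0,0.15],"yaw":0},{"fingers":0.5,"delta_pos":[0,0,0.2],"yaw":0},{"fingers":0.5,"delta_pos":[0,0,0.222],"yaw":0},{"fingers":0.5,"delta_pos":[0,0,0.222],"yaw":0}]}}

```text
clock: 9.95
eef_pos: [0.5066, 0.3531, 0.0293]
tool_rot: [0.774, 0.633, 0.0, -0.0]
ft_force: [0.1, -0.1, 0.0]
grip_width: 0.0428
grasp_force: 0.0
```

Run:
```python
from h import *
from workcell import bot
to([-.003,.140],.026)
```

```text
t 9.95 bay [-0.0022  0.2434] pos [0.5066 0.3531 0.0293] F [ 0.1161 -0.1194  0.0097] w 0.042765013204004304 tool y in bay 1.000033031567049 -0.0021667957898907323
delta [-0.3447 -0.0018  0.0108] yaw -0.0027587546417589506
```

Request:
{"name": "jog_arm", "arguments": {"deltas": [{"fingers":0.5,"delta_pos":[-0.03,0,0.006],"yaw":0},{"fingers":0.5,"delta_pos":[-0.06,0,0.006],"yaw":0},{"fingers":0.5,"delta_pos":[-0.09,0,0.006],"yaw":0},{"fingers":0.5,"delta_pos":[-0.12,0,0.006],"yaw":0},{"fingers":0.5,"delta_pos":[-0.15,0,0.006],"yaw":0},{"fingers":0.5,"delta_pos":[-0.18,0,0.006],"yaw":0},{"fingers":0.5,"delta_pos":[-0.21,0,0.006],"yaw":0},{"fingers":0.5,"delta_pos":[-0.24,0,0.006],"yaw":0},{"fingers":0.5,"delta_pos":[-0.27,0,0.006],"yaw":0},{"fingers":0.5,"delta_pos":[-0.3,0,0.006],"yaw":0},{"fingers":0.5,"delta_pos":[-0.33,0,0.006],"yaw":0},{"fingers":0.5,"delta_pos":[-0.34,0,0.006],"yaw":0}]}}

```text
clock: 11.15
eef_pos: [0.4856, 0.2518, 0.027]
tool_rot: [0.774, 0.633, -0.001, 0.0]
ft_force: [-0.5, 1.0, -0.6]
grip_width: 0.0424
grasp_force: 0.4
```

Run:
```python
from h import *
from workcell import bot
to([-.003,.126],.026)
c=bot.camera('side');print(roll(c))
c=bot.camera('top');np.savez('top4.npz',**c)
cv2.imwrite('pics/top4.png',cv2.resize(c['image'][150:290,230:430,::-1],None,fx=4,fy=4))
try: print(block(c))
except Exception as e: print(e)
```

```text
t 11.15 bay [-0.0029  0.1399] pos [0.4856 0.2518 0.027 ] F [-0.5223  1.0419 -0.5752] w 0.04235657635416906 tool y in bay 1.0000308448620734 -0.002954172383822754
delta [-0.0464 -0.0003  0.0032] yaw -0.0037612421447934447
(array([-0.0011,  0.0281,  0.063 ]), array([-0.0545,  0.0487]), np.float64(0.1262679576723631), np.int64(2766), np.float64(0.001472585882323871))
max() iterable argument is empty
```

View pics/top4.png

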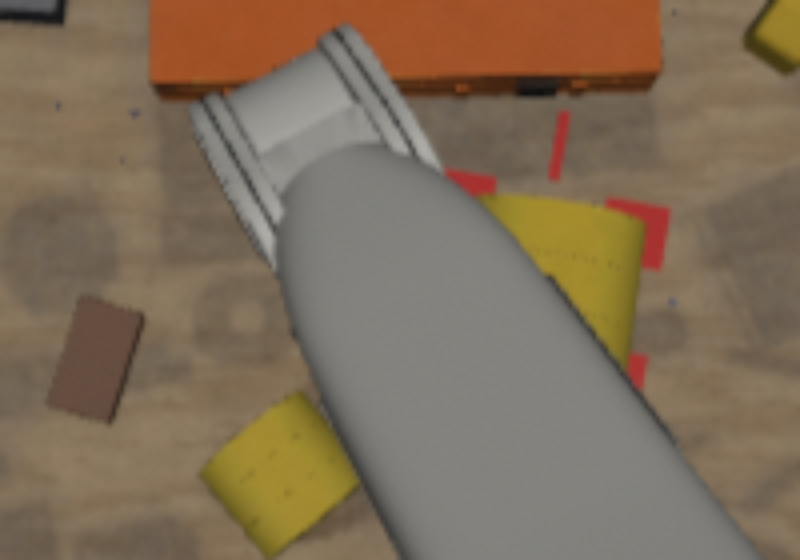

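The arm hides the block in the top view. The roll at (580,270) has stayed inside the bay marks. I'll push on gently and watch the roll from the side.

Request:
{"name": "jog_arm", "arguments": {"deltas": [{"fingers":0.5,"delta_pos":[-0.01,0,0.0],"yaw":0},{"fingers":0.5,"delta_pos":[-0.02,0,0.0],"yaw":0},{"fingers":0.5,"delta_pos":[-0.03,0,0.0],"yaw":0},{"fingers":0.5,"delta_pos":[-0.038,0,0.0],"yaw":0},{"fingers":0.5,"delta_pos":[-0.038,0,0.0],"yaw":0}]}}

```text
clock: 11.75
eef_pos: [0.4837, 0.2414, 0.0271]
tool_rot: [0.774, 0.633, -0.0, 0.0]
ft_force: [0.5, 1.1, -0.4]
grip_width: 0.0429
grasp_force: 0.0
```

Run:
```python
from h import *
from workcell import bot
state()
c=bot.camera('side');print(roll(c))
c=bot.camera('wrist');np.savez('w5.npz',**c)
P=cloud(c);B=bay(P);z=P[...,2]
m=(c['range_z']>0)&(z>.022)&(z<.035)&(abs(B[...,0])<.07)&(B[...,1]>.03)&(B[...,1]<.16)
print(m.sum(),np.percentile(B[m],[1,50,99],axis=0) if m.any() else '')
```

```text
t 11.75 bay [-0.0027  0.1294] pos [0.4837 0.2414 0.0271] F [ 0.4756  1.1472 -0.4119] w 0.04292558657790264 tool y in bay 1.0000326374682744 -0.002345997696753008
(array([-0.0011,  0.0264,  0.063 ]), array([-0.0545,  0.0487]), np.float64(0.1262487856390972), np.int64(2780), np.float64(0.0017542498774169495))
5237 [[-0.0364  0.0952]
 [-0.0033  0.111 ]
 [ 0.0294  0.1401]]
```

Request:
{"name": "jog_arm", "arguments": {"deltas": [{"fingers":0.5,"delta_pos":[-0.005,0,0.0],"yaw":0},{"fingers":0.5,"delta_pos":[-0.01,0,0.0],"yaw":0},{"fingers":0.5,"delta_pos":[-0.015,0,0.0],"yaw":0},{"fingers":0.5,"delta_pos":[-0.015,0,0.0],"yaw":0}]}}

```text
clock: 12.25
eef_pos: [0.4829, 0.2372, 0.0271]
tool_rot: [0.774, 0.633, -0.0, 0.0]
ft_force: [0.6, 0.3, -0.3]
grip_width: 0.0426
grasp_force: 0.1
```

Run:
```python
from h import *
from workcell import bot
state()
c=bot.camera('side');print(roll(c))
```

```text
t 12.25 bay [-0.0027  0.1252] pos [0.4829 0.2372 0.0271] F [ 0.5851  0.2671 -0.2686] w 0.04260483007342234 tool y in bay 1.0000330516561982 -0.002164727636202014
(array([-0.0011,  0.025 ,  0.063 ]), array([-0.0546,  0.0487]), np.float64(0.1261912241511096), np.int64(2785), np.float64(0.00180246634457755))
```

Request:
{"name": "jog_arm", "arguments": {"deltas": [{"fingers":0.5,"delta_pos":[-0.006,0,0.0],"yaw":0},{"fingers":0.5,"delta_pos":[-0.006,0,0.0],"yaw":0},{"fingers":0.5,"delta_pos":[0.05,0,0.0],"yaw":0},{"fingers":0.5,"delta_pos":[0.15,0,0.0],"yaw":0},{"fingers":0.5,"delta_pos":[0.3,0,-0.1],"yaw":0},{"fingers":0.5,"delta_pos":[0.4,0,-0.25],"yaw":0},{"fingers":0.5,"delta_pos":[0.4,0,-0.4],"yaw":0},{"fingers":0.5,"delta_pos":[0.4,0,-0.55],"yaw":0},{"fingers":0.5,"delta_pos":[0.4,0,-0.6],"yaw":0},{"fingers":0.5,"delta_pos":[0.4,0,-0.6],"yaw":0},{"fingers":0.5,"delta_pos":[0.4,0,-0.6],"yaw":0}]}}

```text
clock: 13.4
eef_pos: [0.5063, 0.3556, 0.2062]
tool_rot: [0.774, 0.633, -0.0, -0.0]
ft_force: [-0.0, -0.1, -1.6]
grip_width: 0.0427
grasp_force: 0.0
```

Run:
```python
from h import *
from workcell import bot
state()
c=bot.camera('side');print(roll(c))
c=bot.camera('top');np.savez('top6.npz',**c)
cv2.imwrite('pics/top6.png',cv2.resize(c['image'][150:290,230:430,::-1],None,fx=4,fy=4))
try:print(block(c))
except Exception as e: print(e)
```

```text
t 13.4 bay [-0.003   0.2458] pos [0.5063 0.3556 0.2062] F [-0.0398 -0.1165 -1.628 ] w 0.04269524473190987 tool y in bay 1.0000341060944984 -0.0014771212325550398
(array([-0.0011,  0.0283,  0.063 ]), array([-0.0543,  0.0487]), np.float64(0.12631998775301884), np.int64(2766), np.float64(0.0015392626640549805))
(((9.78719711303711, 86.12002563476562), (74.3719482421875, 47.86601638793945), 0.7433952689170837), np.float64(0.028122500498456438))
```

View pics/top6.png

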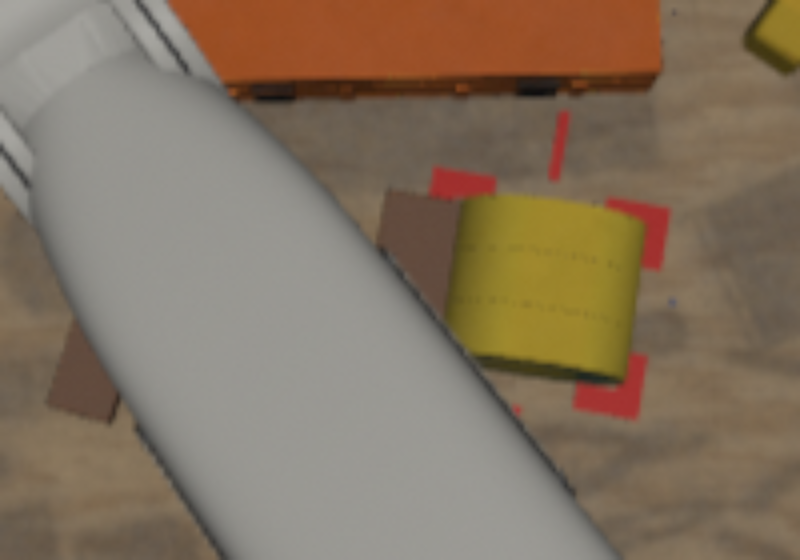

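The top view shows the block at (420,245), square against the roll's far side. Its far edge is at bay y ≈ 111 mm, so its origin is about 82 mm from the roll's centre and about -5 mm sideways. The roll is still at y = -1 mm and the gripper is clear of everything.

```bash
python3 -c "
from workcell import bot
print(bot.job_done())"
```

```text
the job is handed in; nothing more can be done
None
```

The job is handed in, with no verdict returned: by camera, the roll is parked about 1 mm from the bay's centre line and released, and the larger sanding block sits square against its far side, about 82 mm from its centre.

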